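# Bring the trolley wheel's valve to the top

### The arm

A 6-joint arm with a two-finger parallel gripper is mounted at the origin on the work surface. World frame = base frame: x ahead of the robot, y to its left, z up, the work surface at z = 0. Lengths are in m, angles in rad, forces in N, time in s.
With the tool pointing down it reaches from about 0.35 to 0.975 m from the base axis. Payload 4.9 kg.
Tool frame: the origin (TCP) lies at the very end of the fingers, on their centre line; the grasp point (between the pads) lies 19 mm behind it; x points along the fingers, y is the direction in which the jaws open and shut, and the axes are right-handed (so a half turn about x gives the same grasp; the last joint's range is limited). The gripper opens to 85 mm and grips with 20 to 120 N. Pads are 22 mm wide; open, the fingers measure 114 mm over their backs; the gripper's body (76 mm by 85 mm) begins 54 mm behind the grasp point. The pads swing forward as they close: fully open they stand 13 mm farther back than shut.
Start: joints at [1.163, 0.053, 1.613, -0, 1.476, -0.119], TCP at [0.178, 0.599, 0.231] pointing down, gripper open.
Joint ranges: [-3.01, 3.01], [-1.01, 2.22], [0.06, 2.58], [-1.02, 4.17], [0.09, 2.62], [-3.14, 3.14]. Speed limits (rad/s): [2.57, 2.57, 3.14, 3.14, 3.14, 3.14].

### API

Orientations are given as a unit quaternion [w, x, y, z].
In Python, from plant import manip gives the robot as it stands.
- The arm moves only by the tool play_rows, never from a script. Its argument "plan" is a list of rows, each a list of 5 numbers: the shift along the tool's x, y, z in mm, then the turn about the tool's x in rad, then the closure, from -1 (fully open) to 1 (shut). A call has 1 to 8 rows; each row is the pose to reach, as a shift and turn from the pose commanded when the call began, along the tool's axes at that moment; what a row does not reach only later rows make up. A row lasts 1/8 s, in which the tool goes at most 62.5 mm and 10.7 degrees, less where a joint would pass 70% of its speed; a pose out of reach is approached as far as the arm can. A call with a gripper value outside its range is refused whole. The fingers move at their own pace and stop on an object; the grip force is fixed at half the most. Time passes only in rows, so rows that repeat a pose let the fingers close. It gives the time, the measured TCP pose, the force and the opening at its end, in the units of the state.
- manip.state(): the state, without advancing time (a new reading comes with each control period).
- manip.grab_frame(name): name is "scene" or "top" or "wrist"; returns a dict with "img" (420x560x3 uint8, red, green, blue), "range_z" (420x560 float32, m along the optical axis (not along the pixel's ray), 0 where there is no reading), "fx", "fy", "cx", "cy" (pixels), "origin" and "rotation" of the camera in the world. Camera axes: x right, y up, looking along -z (the intrinsics and any distortion apply to the point x, -y, -z); pixel columns grow to the right and rows downward; lengths in m; the calibration is good to about 2 mm. A picture is of the moment at which its call begins.
- manip.job_done(): hands the job in, once; it reports no verdict.
The state is a dict: "time": time; "joint_pos": joint angles; "joint_vel": joint speeds; "joint_efforts": joint torques, N m; "tool_pos": TCP position; "tool_rot": TCP orientation; "contact_force": force on the tool from outside, world axes, zero at the start; "ft_torque": the same for the moment, N m; "gripper_width": opening from 0.0 (shut) to 1.0 (fully open).
Only numpy, scipy, OpenCV 4.12 (cv2) and the standard library are available. Lean on these libraries where they do the work, as an engineer would, in place of code of your own. Each camera call takes 0.05 s, during which the arm holds its last target. There are 200 camera calls.

### The job

The trolley wheel on the bench stand needs its valve at twelve o'clock so that the tyre can be inflated next: turn the wheel gently by pushing its spokes with the fingertips, one spoke after another, until the valve stem is at the very top of the wheel, straight above the axle along the leaning wheel. Push only on the spokes, never on the tyre or the valve stem, do not send the wheel spinning, and leave the things lying around the stand where they are. Finish with the wheel at rest and the hand clear of it.

Things in the scene. Friction and masses are not known exactly. Their poses are not given: they have to be found in the camera images.
- wheel (a joint): Wheel angle: 0 (or any whole turn) with the valve stem at the top, growing as the wheel turns clockwise seen from its open front (far) side, so the stem stands at this angle clockwise from the top. No stops. The bearing is stiff (0.14 N m): the wheel stays where it is left. Spokes stand 36, 108, 180, 252 and 324 degrees clockwise from the stem, which is midway between two.
- hub (a point): Wheel centre: on the axle, in the spokes' middle plane, 175 mm above the table. Wheel 320 mm in diameter; five grey spokes 12 mm wide, 12 mm thick, from the hub (38 mm diameter, 48 mm long) to the rim (inside radius 115 mm, 30 mm wide). The gaps between spokes are open right through, free for 40 mm behind; then a rear strut.
- valve (a point): Middle of the valve stem, 100 mm from the wheel's centre. The stem sticks inward from the rim: a thin brass rod 8 mm thick with a rubber foot (12 mm thick), its free end 88 mm from the centre.
- stand: Fixed steel bench stand, base plate 360 x 440 x 18 mm; origin on the table right below the wheel's centre; x axis level, toward the robot (give or take some yaw), z up. The wheel leans 50 degrees from upright, its top toward the stand's +x (the robot), so its open front face looks up and away from the robot, the front normal 50 degrees above level.
- bracket_cw (a point): Bend at the outer end of the bracket arm 70 degrees clockwise from the top, 192 mm from the axle. Three straight round arms, 12 mm thick, cross in front of the spokes from the axle end (26 mm nut), 70 degrees either way and 180 degrees from the top. Their centre line is 32 mm before the spokes' middle plane; a finger in among the spokes cannot pass them.
- bracket_ccw (a point): Bend at the outer end of the bracket arm 70 degrees anticlockwise from the top, 192 mm from the axle. From both bends the bar turns back to the wheel's plane and runs down beside the tyre to the base as a post.
- stem: The valve stem as a part of the wheel; its origin is the wheel's centre. Not to be touched.
- tyre: The black tyre, 122 to 160 mm from the wheel's centre, 38 mm thick; its origin is the wheel's centre. Not to be pushed.
- spray_can: Loose aluminium can standing upright beside the stand, on the robot's left, 54 mm diameter, 150 mm high; origin under its centre. Not to be moved.
- gauge: Loose pen-shaped tyre gauge lying beside the stand, on the robot's right, 116 mm long, 14 mm thick; origin under its middle. Not to be moved.
- carton: Loose small cardboard carton beside the stand, on the robot's right, 90 x 130 x 70 mm; origin under its centre. Not to be moved.
- wrench: Loose small double-ended wrench lying beside the stand, on the robot's left, 145 mm long, 8 mm thick; origin under its middle. Not to be moved.

How it is judged:
By the outcome, as a careful person would: the job done as asked, in the order asked, and still so for the second after the job is handed in, with the robot touching nothing.
It also fails if it takes over 61 s, if anything falls off the work surface, if the arm or the gripper's body presses on something with over 40 N, if the wrist force passes 120 N, or if a joint passes its speed limit or range.

## Working session

There is one attempt and no reset: what is moved stays moved. The work goes in short steps, Python scripts to look and compute and a tool call to move; the robot and the scene stay as the last step left them, time stands still between calls to the robot, and variables do not carry over. Pictures are saved under pics/ and viewed, about 8 in all and at most 12, crops included, and the job is handed in when it is done.

Besides the shell and the picture viewer there is one more tool, called after "Emit:" as name([rows], argument=value, ...), one row to a line, values as JSON. play_rows: Moves the arm, as the interface text tells. Its arguments: {"type":"object","properties":{"plan":{"type":"array"}},"required":["plan"]}

```bash
mkdir -p pics; ls; python3 - <<'E'
from plant import manip
import cv2,numpy as np
s=manip.state();print({k:np.round(v,3) for k,v in s.items()})
for n in ("scene","top"):
    f=manip.grab_frame(n);np.savez(f"pics/{n}0.npz",**f)
    cv2.imwrite(f"pics/{n}0.png",f["img"][:,:,::-1]);print(n,f["fx"],f["cx"],f["cy"],f["origin"],f["rotation"])
    print([k for k in f])
E
```

```text
pics
{'time': np.float64(0.0), 'joint_pos': array([ 1.163,  0.053,  1.614, -0.   ,  1.476, -0.119]), 'joint_vel': array([0.001, 0.   , 0.   , 0.   , 0.002, 0.001]), 'joint_efforts': array([ 0.0000e+00, -3.9369e+01, -3.7017e+01, -0.0000e+00,  7.0000e-03,
        0.0000e+00]), 'tool_pos': array([0.178, 0.599, 0.23 ]), 'tool_rot': array([ 0.7  ,  0.101,  0.7  , -0.102]), 'contact_force': array([ 0.555, -0.599,  0.076]), 'ft_torque': array([-0.053,  0.018,  0.002]), 'gripper_width': np.float64(1.002)}
scene 468.5191410030018 281.92614724844725 209.46847906586353 [ 1.30759286 -0.20812244  0.84742001] [0.73268101 0.34083015 0.25393415 0.53153626]
['img', 'range_z', 'fx', 'fy', 'cx', 'cy', 'origin', 'rotation']
top 539.1283537751415 273.81324214015393 209.06151522934968 [0.39902395 0.00778241 1.55202525] [ 0.71361794  0.03999716 -0.02465203 -0.69895775]
['img', 'range_z', 'fx', 'fy', 'cx', 'cy', 'origin', 'rotation']
```

View pics/scene0.png

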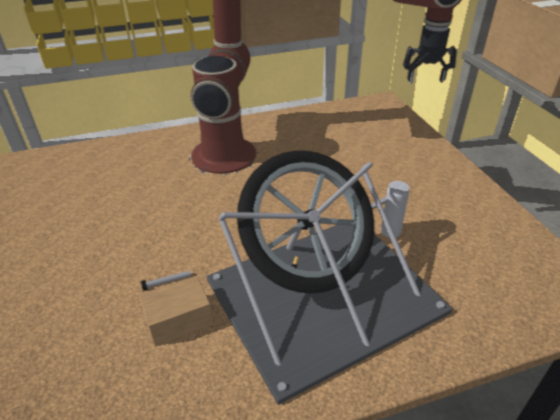

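View pics/top0.png

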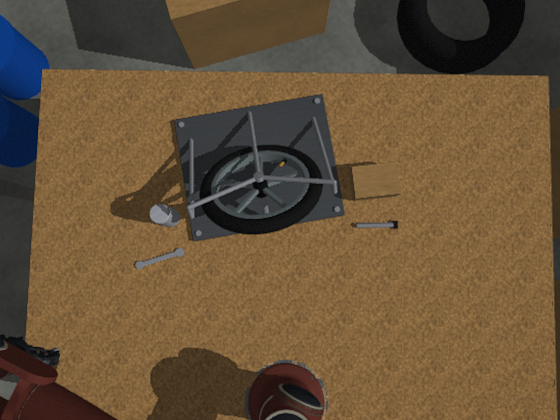

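The scene view is from the wheel's front: valve at about (295,261), bends at (370,167) and (223,216), nut at (313,217). In the top view the valve is at (283,162), the bends at (190,209) and (336,183), and the loose objects are clear of the wheel. Next I'll fit the stand pose to these points.

```bash
cat > h.py <<'E'
import numpy as np,cv2
from scipy.spatial.transform import Rotation as R
from scipy.optimize import least_squares
def rot(q): return R.from_quat(np.roll(q,-1)).as_matrix()
def proj(f,P):
    c=(np.atleast_2d(P)-f["origin"])@rot(f["rotation"])
    return np.c_[f["cx"]+f["fx"]*c[:,0]/-c[:,2], f["cy"]-f["fy"]*c[:,1]/-c[:,2]]
def ray(f,px):
    d=np.array([(px[0]-f["cx"])/f["fx"],-(px[1]-f["cy"])/f["fy"],-1.])
    return rot(f["rotation"])@d
t=np.radians(50)
def frame(p):  # p=sx,sy,yaw -> hub, right(cw side), up, normal
    X=np.array([-np.cos(p[2]),-np.sin(p[2]),0]);z=np.array([0,0,1.])
    n=-X*np.cos(t)+z*np.sin(t);u=X*np.sin(t)+z*np.cos(t)
    return np.array([p[0],p[1],.175]),np.cross(-n,u),u,n
def wp(p,r,a,n=0):  # polar point, a in deg clockwise
    h,ri,u,nn=frame(p);a=np.radians(a)
    return h+r*(np.sin(a)*ri+np.cos(a)*u)+n*nn
def valve_angle(p,f,px):
    h,ri,u,n=frame(p);d=ray(f,px);o=f["origin"]
    q=o+d*(((h-o)@n)/(d@n))-h
    return np.degrees(np.arctan2(q@ri,q@u))%360,np.hypot(q@ri,q@u)
def brass(f):
    hsv=cv2.cvtColor(f["img"],cv2.COLOR_RGB2HSV)
    return hsv
def overlay(p,f,th,name,crop=None,k=1):
    im=cv2.resize(f["img"][:,:,::-1],None,fx=k,fy=k,interpolation=cv2.INTER_CUBIC)
    def ln(a,b,c): 
        q=np.round(proj(f,[a,b])*k).astype(int);cv2.line(im,q[0].tolist(),q[1].tolist(),c,1)
    for s in (36,108,180,252,324): ln(wp(p,19,th+s),wp(p,115,th+s),(0,0,255))
    ln(wp(p,88,th),wp(p,115,th),(0,255,0))
    for b in (70,-70,180): ln(wp(p,13,b,.032) if 0 else wp(p,.013,b,.032),wp(p,.192,b,.032),(255,0,255))
    for rr in (.115,.160):
        for a in range(0,360,10): ln(wp(p,rr,a),wp(p,rr,a+10),(255,255,0))
    if crop: im=im[crop[1]*k:crop[3]*k,crop[0]*k:crop[2]*k]
    cv2.imwrite(name,im)
E
sed -i 's/wp(p,19,th+s),wp(p,115,th+s)/wp(p,.019,th+s),wp(p,.115,th+s)/;s/wp(p,88,th),wp(p,115,th)/wp(p,.088,th),wp(p,.115,th)/;s/wp(p,13,b,.032) if 0 else //' h.py
python3 - <<'E'
from h import *
S=dict(np.load("pics/scene0.npz"));T=dict(np.load("pics/top0.npz"))
obs=[(S,70,(370,167)),(S,-70,(223,216)),(T,70,(190,209)),(T,-70,(336,183))]
res=lambda p:np.concatenate([proj(f,wp(p,.192,a,.032))[0]-px for f,a,px in obs])
r=least_squares(res,[.6,0,0.]);p=r.x;print(p,r.fun.round(1))
print(valve_angle(p,S,(295,261)),valve_angle(p,T,(283,162)))
a=valve_angle(p,S,(295,261))[0]
overlay(p,S,a,"pics/ov1.png",(190,130,400,330),3)
np.save("p.npy",p)
# objects
def pt(f,px):
    z=f["range_z"][px[1],px[0]];return f["origin"]+ray(f,px)*z
for n,q in dict(can=(160,212),carton=(375,180),gauge=(375,225),wr=(160,258)).items():print(n,pt(T,q).round(3))
E
```

```text
[0.58402908 0.07335473 0.18900173] [-1.9 -2.4 -1.1 -1.3 -0.8 -2.4 -1.5 -1.2]
(np.float64(219.15410677353353), np.float64(0.09594274907777008)) (np.float64(220.2529054514377), np.float64(0.10479751719051598))
can [0.513 0.337 0.153]
carton [ 0.621 -0.236  0.072]
gauge [ 0.5   -0.246  0.013]
wr [0.393 0.366 0.009]
```

View pics/ov1.png

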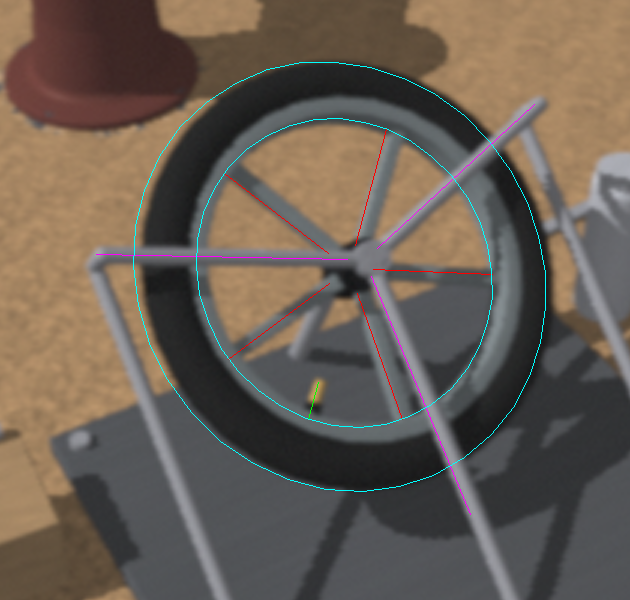

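The overlay agrees to about 2-3 mm, allowing for the visible spoke faces lying 6 mm in front of the mid-plane. The stem is at about 219.5°, so I need roughly 140° clockwise. Next I'll work out the first move.

```bash
cat >> h.py <<'E'
A=14.5
def finger(phi,rho,gap=0):   # in-plane (lateral,up) mm of finger centre on ccw side of spoke at phi
    a=np.radians(phi);es=np.array([np.sin(a),np.cos(a)]);et=np.array([np.cos(a),-np.sin(a)])
    return rho*es-(6+A*np.abs(et).sum()+gap)*et
def world(p,l,u,h):
    hb,ri,up,n=frame(p);return hb+ri*l/1e3+up*u/1e3-np.array([0,0,h/1e3])
def shift(s,P): return (rot(s["tool_rot"]).T@(P-s["tool_pos"]))*1e3
def where(p,s,h=0):  # lateral, up of the finger axis in wheel plane; height h of the tip below plane (mm)
    hb,ri,up,n=frame(p);d=s["tool_pos"]-hb;l=d@ri
    k=(d@n)/n[2];q=d-np.array([0,0,k]);return np.round([l*1e3,(q@up)*1e3,-k*1e3],1)
E
python3 - <<'E'
from h import *; from plant import manip
p=np.load("p.npy");s=manip.state();M=rot(s["tool_rot"]);print(M.round(3))
h,ri,u,n=frame(p);print("ri",ri,"u",u)
y=M.T@ri;print("turn about tool x to bring y onto ri",np.arctan2(y[2],y[1]))
f=finger(-32.5,45,8);P=world(p,*f,8);print(f,P)
H=P.copy();H[2]=.40;print("hover",H,shift(s,H),"down",shift(s,P))
E
```

```text
[[-0.001  0.285  0.959]
 [-0.002  0.959 -0.285]
 [-1.    -0.002 -0.   ]]
ri [-1.87878498e-01  9.82192278e-01  1.38777878e-17] u [-0.75240294 -0.14392328  0.64278761]
turn about tool x to bring y onto ri -0.47781333931498915
[-52.87067647  19.67367149] [0.57915981 0.01859406 0.17964599]
hover [0.57915981 0.01859406 0.4       ] [-169.12392912 -441.95896522  549.91631621] down [  51.22967776 -441.54142206  549.96444373]
```

Emit:
play_rows([
  [-60, 0, 0, 0, 1],
  [-120, 0, 0, 0, 1],
  [-170, -20, 25, 0, 1],
  [-170, -60, 75, -0.1, 1],
  [-170, -95, 118, -0.2, 1],
  [-170, -130, 162, -0.3, 1],
  [-170, -165, 206, -0.4, 1],
  [-170, -200, 250, -0.48, 1],
])

```text
time: 1.1
tool_pos: [0.3612, 0.3345, 0.4008]
tool_rot: [0.704, -0.069, 0.704, 0.068]
contact_force: [1.0, -1.4, -0.4]
gripper_width: -0.0
```

```bash
python3 - <<'E'
from h import *; from plant import manip
p=np.load("p.npy");s=manip.state();print(s["tool_pos"],s["gripper_width"])
M=rot(s["tool_rot"]);print(M.round(3))
P=world(p,*finger(-32.5,45,8),8);P[2]=.36;print(shift(s,P))
E
```

```text
[0.36124076 0.33452874 0.40078374] -0.00042972061479967864
[[-0.    -0.193  0.981]
 [-0.     0.981  0.193]
 [-1.    -0.    -0.   ]]
[  40.79695992 -352.04913394  152.85208691]
```

Emit:
play_rows([
  [0, -50, 22, 0, 1],
  [0, -100, 44, 0, 1],
  [0, -152, 66, 0, 1],
  [0, -204, 88, 0, 1],
  [0, -256, 110, 0, 1],
  [10, -308, 134, 0, 1],
  [30, -352, 153, 0, 1],
  [41, -352, 153, 0, 1],
])

```text
time: 2.1
tool_pos: [0.5782, 0.0171, 0.3573]
tool_rot: [0.703, -0.066, 0.706, 0.066]
contact_force: [-0.8, 0.3, 0.1]
gripper_width: 0.002
```

```bash
python3 - <<'E'
from h import *; from plant import manip
p=np.load("p.npy");s=manip.state();print(s["tool_pos"],s["contact_force"])
P=world(p,*finger(-32.5,45,8),8);print(shift(s,P))
f=manip.grab_frame("wrist");cv2.imwrite("pics/w1.png",f["img"][:,:,::-1]);np.savez("pics/w1.npz",**f)
a=219.5;overlay(p,f,a,"pics/w1o.png");print(f["origin"])
E
```

```text
[0.57819188 0.01714675 0.35727784] [-0.7674206   0.30985034  0.08840174]
[177.62620976   1.0881872    1.96228669]
[0.49999343 0.00306967 0.50003323]
```

View pics/w1o.png

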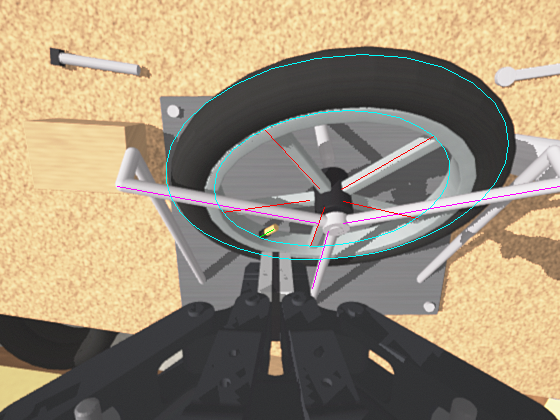

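Wrist view: the overlay matches the bracket arms, nut (335,222) and upper spokes to a few pixels. The valve is at (268,230), and the shut fingertips at (275,258) are over the gap I chose. Descending.

Emit:
play_rows([
  [30, 1, 2, 0, 1],
  [60, 1, 2, 0, 1],
  [90, 1, 2, 0, 1],
  [115, 1, 2, 0, 1],
  [135, 1, 2, 0, 1],
  [150, 1, 2, 0, 1],
  [165, 1, 2, 0, 1],
  [178, 1, 2, 0, 1],
])

```text
time: 3.15
tool_pos: [0.5798, 0.0211, 0.1819]
tool_rot: [0.704, -0.068, 0.704, 0.067]
contact_force: [-0.4, -0.7, -0.1]
gripper_width: -0.0
```

```bash
python3 - <<'E'
from h import *; from plant import manip
p=np.load("p.npy");s=manip.state();print(s["contact_force"],where(p,s))
f=manip.grab_frame("wrist");cv2.imwrite("pics/w2.png",f["img"][:,:,::-1])
for phi,g,h in [(-32.5,4,8),(-32.5,0,8),(-25,0,8),(-18,0,8),(-10,0,8),(-2,0,9),(6,0,9),(14,0,9),(22,0,10),(30,0,10),(38,0,11),(46,0,11),(54,0,12),(58,0,12)]:
    print(phi,shift(s,world(p,*finger(phi,45,g),h)).round(1))
E
```

```text
[-0.37577644 -0.71364444 -0.05446223] [-50.5  18.3   4.9]
-32.5 [ 0.9  1.  -2.7]
-32.5 [-0.5  4.4 -4.3]
-25 [-4.5  8.6 -9. ]
-18 [ -7.8  13.6 -13. ]
-10 [-11.1  20.3 -16.8]
-2 [-12.6  28.  -19.8]
6 [-14.4  33.5 -21.9]
14 [-15.9  38.6 -23.7]
22 [-15.9  44.4 -25. ]
30 [-16.5  50.7 -25.6]
38 [-15.4  57.5 -25.4]
46 [-14.5  64.5 -24.4]
54 [-11.8  71.6 -22.3]
58 [-10.6  75.  -21. ]
```

View pics/w2.png

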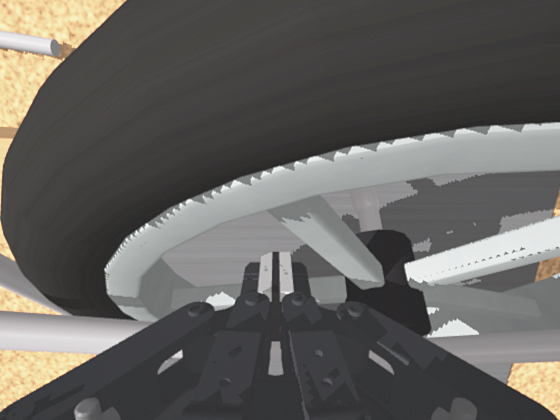

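The fingertips at (277,265) are in the gap left of the target spoke (310–375, 210–280), touching nothing. Starting the push clockwise.

Emit:
play_rows([
  [0, 4, -4, 0, 1],
  [-2, 6, -7, 0, 1],
  [-5, 9, -9, 0, 1],
  [-7, 12, -12, 0, 1],
  [-9, 15, -14, 0, 1],
  [-10, 18, -16, 0, 1],
  [-11, 21, -17, 0, 1],
  [-12, 25, -19, 0, 1],
])

```text
time: 4.2
tool_pos: [0.5563, 0.0419, 0.1948]
tool_rot: [0.704, -0.068, 0.704, 0.067]
contact_force: [2.3, -1.7, 0.8]
gripper_width: -0.0
```

```bash
python3 - <<'E'
from h import *; from plant import manip
p=np.load("p.npy");s=manip.state();print(s["contact_force"],where(p,s))
f=manip.grab_frame("wrist");cv2.imwrite("pics/w3.png",f["img"][:,:,::-1])
f=manip.grab_frame("scene");cv2.imwrite("pics/s3.png",cv2.resize(f["img"][130:330,190:400,::-1],None,fx=2.8,fy=2.8))
np.savez("pics/s3.npz",**f)
b=lambda f:np.argwhere((f["img"][...,0].astype(int)-f["img"][...,2]>110)[230:300,240:340])+[230,240]
q=b(f);print(len(q),q.mean(0),valve_angle(p,f,q.mean(0)[::-1]) if len(q) else 0)
q=b(dict(np.load("pics/scene0.npz")));print(len(q),q.mean(0))
for phi,g,h in [(-2,0,9),(6,0,9),(14,0,9),(22,0,10),(30,0,10),(38,0,11),(46,0,11),(54,0,12),(58,0,12)]:
    print(phi,shift(s,world(p,*finger(phi,45,g),h)).round(1))
E
```

```text
[ 2.33264784 -1.7452306   0.79696379] [-25.6  43.2   8. ]
0 [nan nan] 0
0 [nan nan]
-2 [ 0.3  3.1 -0.8]
6 [-1.5  8.5 -2.9]
14 [-3.  13.7 -4.7]
22 [-3.1 19.5 -6. ]
30 [-3.6 25.8 -6.6]
38 [-2.5 32.6 -6.4]
46 [-1.6 39.6 -5.4]
54 [ 1.1 46.6 -3.4]
58 [ 2.2 50.  -2. ]<stdin>:7: RuntimeWarning: Mean of empty slice.
  ret = um.true_divide(
<stdin>:8: RuntimeWarning: Mean of empty slice.
```

View pics/s3.png

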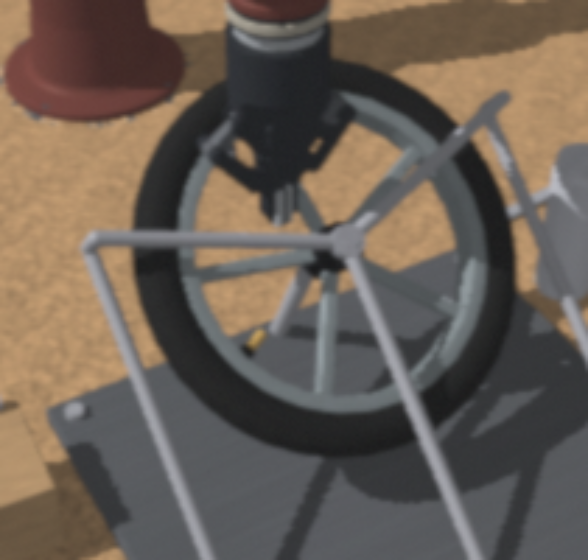

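The wheel turns with a push of about 3 N. The valve has moved to crop (257,341) and the hand is clear of the tyre. Continuing.

Emit:
play_rows([
  [0, 4, -1, 0, 1],
  [-1, 8, -3, 0, 1],
  [-3, 12, -4, 0, 1],
  [-3, 16, -5, 0, 1],
  [-3, 20, -6, 0, 1],
  [-3, 24, -6, 0, 1],
  [-3, 28, -6, 0, 1],
  [-3, 32, -6, 0, 1],
])

```text
time: 5.3
tool_pos: [0.5439, 0.0724, 0.1971]
tool_rot: [0.704, -0.068, 0.704, 0.067]
contact_force: [1.7, -3.1, -0.1]
gripper_width: -0.001
```

```bash
python3 - <<'E'
from h import *; from plant import manip
p=np.load("p.npy");s=manip.state();print(s["contact_force"],where(p,s))
for phi,g,h in [(38,0,11),(46,0,12),(54,0,13),(60,0,13),(64,0,13)]:
    print(phi,finger(phi,45,g),shift(s,world(p,*finger(phi,45,g),h)).round(1))
E
```

```text
[ 1.70039339 -3.14193329 -0.0525289 ] [ 6.6 51.7 11.1]
38 [ 6.93812411 51.68516304] [-0.1  0.3  0. ]
46 [13.95977865 50.32427032] [1.8 7.3 1.1]
54 [20.9742667  47.68997127] [ 4.5 14.3  3.1]
60 [26.06745899 44.8498366 ] [ 6.3 19.4  5.3]
64 [29.31597294 42.54608954] [ 7.8 22.7  7.1]
```

Emit:
play_rows([
  [1, 4, 0, 0, 1],
  [2, 7, 1, 0, 1],
  [3, 11, 2, 0, 1],
  [4, 14, 3, 0, 1],
  [5, 17, 4, 0, 1],
  [6, 20, 5, 0, 1],
  [7, 23, 7, 0, 1],
  [8, 26, 9, 0, 1],
])

```text
time: 6.3
tool_pos: [0.5476, 0.0998, 0.1887]
tool_rot: [0.703, -0.067, 0.704, 0.068]
contact_force: [-1.6, -3.9, -0.3]
gripper_width: 0.001
```

```bash
python3 - <<'E'
from h import *; from plant import manip
p=np.load("p.npy");s=manip.state();print(s["contact_force"],where(p,s))
f=manip.grab_frame("scene");cv2.imwrite("pics/s4.png",cv2.resize(f["img"][130:330,190:400,::-1],None,fx=2.8,fy=2.8));np.savez("pics/s4.npz",**f)
E
```

```text
[-1.62176899 -3.87566219 -0.33896924] [32.8 40.3 12.2]
```

View pics/s4.png

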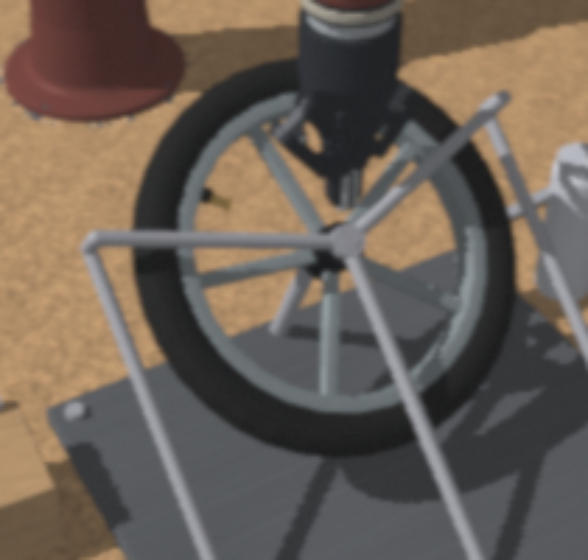

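The valve is now upper left at crop (217,200), with the stem+36 spoke at (250,130)–(320,225). I'll measure the angle and plan the second push.

```bash
python3 - <<'E'
from h import *; from plant import manip
p=np.load("p.npy");s=manip.state();f=dict(np.load("pics/s4.npz"))
print(where(p,s))
for c in [(217,200),(228,204),(207,196)]:
    print(valve_angle(p,f,(c[0]/2.8+190,c[1]/2.8+130)))
a=valve_angle(p,f,(217/2.8+190,200/2.8+130))[0]
print(shift(s,world(p,26,45,12)))
for g in (10,8,6,4,0):
  x=finger(a+36-360,42,g);print(a,g,x,shift(s,world(p,*x,9)).round(1))
E
```

```text
[33.4 39.9 12. ]
(np.float64(314.0442844745625), np.float64(0.09453911509735248))
(np.float64(314.61121003917134), np.float64(0.08542565335865558))
(np.float64(313.7675709837283), np.float64(0.10290428173387618))
[-3.30168089 -7.42633068 -3.94161365]
314.0442844745625 10 [-39.55602723  35.69884363] [ -0.4 -73.    3. ]
314.0442844745625 8 [-37.58614388  36.04461754] [ -0.7 -71.    2.8]
314.0442844745625 6 [-35.61626053  36.39039146] [ -0.9 -69.1   2.5]
314.0442844745625 4 [-33.64637719  36.73616538] [ -1.1 -67.1   2.2]
314.0442844745625 0 [-29.70661049  37.42771321] [ -1.5 -63.2   1.7]
```

Emit:
play_rows([
  [-3, -7, -4, 0, 1],
  [-25, -8, -4, 0, 1],
  [-60, -8, -4, 0, 1],
  [-60, -25, 0, 0, 1],
  [-60, -50, 2, 0, 1],
  [-60, -69, 3, 0, 1],
  [-60, -69, 3, 0, 1],
  [-50, -69, 3, 0, 1],
])

```text
time: 7.35
tool_pos: [0.5645, 0.0325, 0.2395]
tool_rot: [0.704, -0.067, 0.703, 0.068]
contact_force: [-0.1, 0.8, -0.8]
gripper_width: 0.0
```

```bash
python3 - <<'E'
from h import *; from plant import manip
p=np.load("p.npy");s=manip.state();print(s["contact_force"],where(p,s))
print(shift(s,world(p,*finger(-10,42,6),9)))
f=manip.grab_frame("wrist");overlay(p,f,314,"pics/w5.png")
E
```

```text
[-0.05688305  0.75484355 -0.83074997] [-36.5  35.1 -42. ]
[50.17289912  0.79985111 -1.07336458]
```

View pics/w5.png

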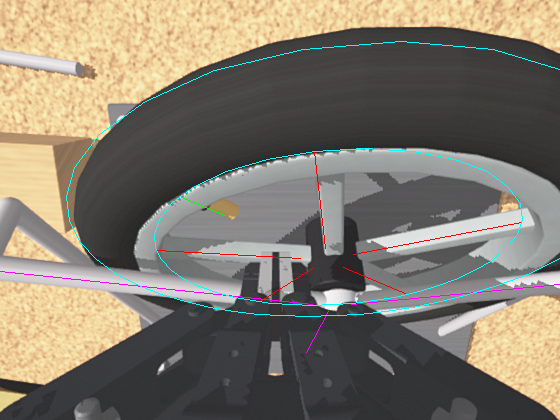

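The wrist view shows the wheel about 7 px (3 mm) further right than the model: the real hub is at (335,252) and the top spoke at (335,175–250). The stem at (225,208) is well clear of the fingers at (275,255). I'll shift the model by +3 mm in y and go down.

Emit:
play_rows([
  [10, 4, -1, 0, 1],
  [22, 4, -1, 0, 1],
  [34, 4, -1, 0, 1],
  [44, 4, -1, 0, 1],
  [50, 4, -1, 0, 1],
  [50, 4, -1, 0, 1],
])

```text
time: 8.15
tool_pos: [0.5621, 0.036, 0.1886]
tool_rot: [0.704, -0.067, 0.704, 0.068]
contact_force: [-0.8, -0.2, -0.1]
gripper_width: -0.0
```

```bash
python3 - <<'E'
from h import *; from plant import manip
p=np.load("p.npy");p[1]+=.003;np.save("p2.npy",p);s=manip.state();print(s["contact_force"],where(p,s))
print(valve_angle(p,dict(np.load("pics/s4.npz")),(217/2.8+190,200/2.8+130)))
for phi,h in [(-10,9),(-4,9),(2,9),(8,9),(14,9),(20,10),(26,10),(32,11),(36,11),(40,11),(44,11)]:
    print(phi,shift(s,world(p,*finger(phi,42,0),h)).round(1))
E
```

```text
[-0.78022828 -0.17659994 -0.08122617] [-35.5  38.   10.8]
(np.float64(312.9407466936156), np.float64(0.09703403284782947))
-10 [-1.4  5.7  0.5]
-4 [-3.3 11.1 -1.8]
2 [-4.8 16.  -3.6]
8 [-6.1 19.2 -5.1]
14 [-7.2 22.8 -6.4]
20 [-7.1 26.8 -7.5]
26 [-7.8 31.1 -8.3]
32 [-7.1 35.7 -8.7]
36 [-7.1 39.  -8.7]
40 [-6.9 42.3 -8.5]
44 [-6.6 45.6 -8.1]
```

Emit:
play_rows([
  [-1, 4, 0, 0, 1],
  [-2, 8, -1, 0, 1],
  [-3, 12, -2, 0, 1],
  [-5, 16, -4, 0, 1],
  [-6, 20, -5, 0, 1],
  [-7, 24, -7, 0, 1],
  [-7, 28, -8, 0, 1],
  [-7, 31, -8, 0, 1],
])

```text
time: 9.15
tool_pos: [0.5488, 0.0652, 0.1967]
tool_rot: [0.704, -0.068, 0.704, 0.067]
contact_force: [1.6, -4.1, -0.6]
gripper_width: 0.0
```

```bash
python3 - <<'E'
from h import *; from plant import manip
p=np.load("p2.npy");s=manip.state();print(s["contact_force"],where(p,s))
S=manip.grab_frame("scene");np.savez("pics/s6.npz",**S);W=manip.grab_frame("wrist");np.savez("pics/w6.npz",**W)
a=cv2.resize(S["img"][130:330,190:400,::-1],(420,400),interpolation=cv2.INTER_CUBIC)
b=cv2.resize(W["img"][:,:,::-1],(373,280))
c=np.zeros((400,793,3),np.uint8);c[:,:420]=a;c[:280,420:]=b;cv2.imwrite("pics/c6.png",c)
for phi,h in [(26,10),(32,11),(36,11),(40,11),(44,11),(48,11)]:
    print(phi,shift(s,world(p,*finger(phi,42,0),h)).round(1))
E
```

```text
[ 1.64010846 -4.05086217 -0.59941331] [-4.3 48.   9.1]
26 [ 0.3 -0.1 -0.7]
32 [ 1.   4.6 -1.1]
36 [ 1.   7.8 -1.1]
40 [ 1.1 11.1 -0.9]
44 [ 1.5 14.4 -0.5]
48 [ 2.  17.8  0.2]
```

View pics/c6.png

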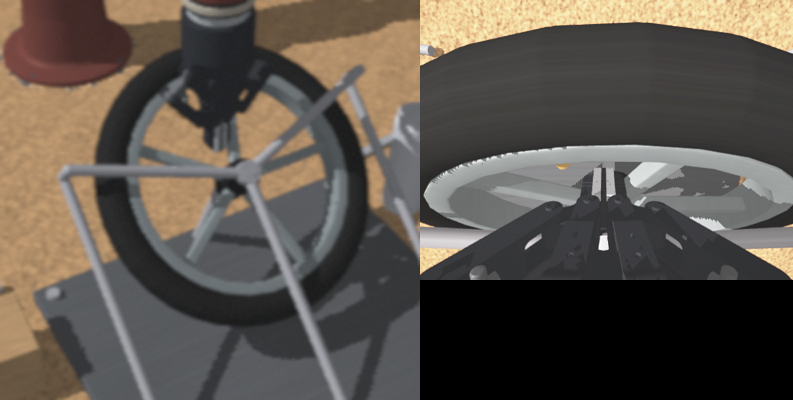

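The wheel is following; the valve shows left of the finger in the wrist view at about (562,165). I'll push to just short of the goal, back off, lift and measure.

Emit:
play_rows([
  [0, 3, 0, 0, 1],
  [1, 6, -1, 0, 1],
  [1, 9, -1, 0, 1],
  [1, 9, -1, 0, 1],
  [0, 4, 1, 0, 1],
  [-40, 4, 1, 0, 1],
  [-90, 4, 1, 0, 1],
  [-130, 4, 1, 0, 1],
])

```text
time: 10.25
tool_pos: [0.5489, 0.0693, 0.3282]
tool_rot: [0.704, -0.067, 0.704, 0.068]
contact_force: [0.6, 0.7, 0.2]
gripper_width: -0.005
```

```bash
python3 - <<'E'
from h import *; from plant import manip
p=np.load("p2.npy");s=manip.state();print(s["contact_force"],where(p,s),s["tool_pos"])
S=manip.grab_frame("scene");np.savez("pics/s7.npz",**S);W=manip.grab_frame("wrist");np.savez("pics/w7.npz",**W);np.savez("pics/t7.npz",**manip.grab_frame("top"))
overlay(p,W,358,"pics/w7o.png")
E
```

```text
[0.64093346 0.74096072 0.24612774] [  -0.3   46.8 -123.1] [0.54887326 0.06929821 0.32823038]
```

View pics/w7o.png

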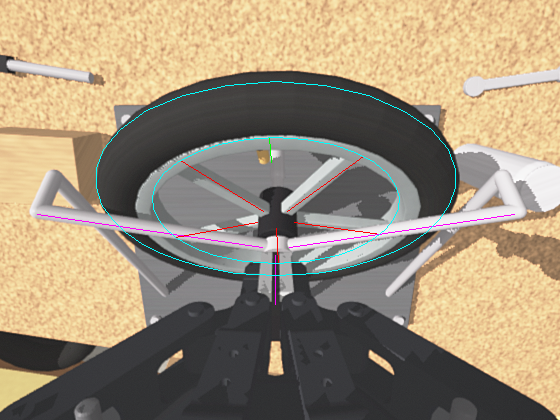

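The valve is at (264,155), left of the model's 358° line, so a few degrees remain. I'll use the wrist depth image to measure the spokes precisely.

```bash
cat >> h.py <<'E'
def fit(p,f,th0,verbose=1):
    z=f["range_z"];v,u=np.mgrid[:z.shape[0],:z.shape[1]];m=z>0
    d=np.c_[(u[m]-f["cx"])/f["fx"],-(v[m]-f["cy"])/f["fy"],-np.ones(m.sum())]*z[m][:,None]
    P=f["origin"]+d@rot(f["rotation"]).T
    h,ri,up,n=frame(p);q=(P-h)@np.c_[ri,up,n]*1e3
    # rim/tyre hole is open so anything near the plane between hub and rim is a spoke (or stem)
    k=(np.abs(q[:,2]-3)<9)&(np.hypot(q[:,0],q[:,1])<100)&(np.hypot(q[:,0],q[:,1])>32);Q=q[k]
    def near(x): # perpendicular offset to nearest spoke line
        c=Q[:,:2]-x[:2];r=np.hypot(*c.T);a=np.degrees(np.arctan2(c[:,0],c[:,1]))-x[2]-36
        w=(a+36)%72-36;return r*np.sin(np.radians(w)),w,a
    x=np.array([0,0,th0],float)
    for _ in range(3):
        g=np.abs(near(x)[0])<12;Q0=Q;Q=Q[g]
        x=least_squares(lambda x:near(x)[0],x,loss="soft_l1",f_scale=4).x;res=near(x)[0]
        if _<2:Q=Q0
    if verbose:print("pts",len(Q),"centre mm",x[:2].round(1),"theta",x[2].round(2),"rms",np.std(res).round(2),"n med",np.median(Q[:,2]).round(1))
    # fixed-centre theta for reference
    t=least_squares(lambda t:near(np.r_[0,0,t])[0],[x[2]],loss="soft_l1",f_scale=4).x
    print("theta, centre fixed",t.round(2));return x
E
python3 - <<'E'
from h import *
p=np.load("p2.npy")
for n in("w7","s7","t7"):
    f=dict(np.load(f"pics/{n}.npz"));print(n);fit(p,f,355)
f=dict(np.load("pics/w7.npz"))
for px in [(264,155),(263,158),(265,150)]:print(valve_angle(p,f,px))
E
```

```text
w7
pts 3575 centre mm [1.6 7.3] theta 353.33 rms 3.28 n med 2.8
theta, centre fixed [353.65]
s7
pts 815 centre mm [-2.5 -0.4] theta 353.57 rms 3.63 n med 3.9
theta, centre fixed [353.34]
t7
pts 131 centre mm [-1.3  6.2] theta 353.66 rms 3.69 n med 4.5
theta, centre fixed [353.38]
(np.float64(355.07335815893344), np.float64(0.09641135146268356))
(np.float64(354.38107811411396), np.float64(0.09310023008508923))
(np.float64(355.828128052924), np.float64(0.10181818130601532))
```

All three cameras agree on about 353.5°, so 6.5° remain. I'll go back in the same way and push about 5.5 mm past the last contact point.

Emit:
play_rows([
  [40, 0, 0, 0, 1],
  [80, 0, 0, 0, 1],
  [105, 0, 0, 0, 1],
  [120, 0, 0, 0, 1],
  [130, 0, 0, 0, 1],
  [131, 3, -1, 0, 1],
  [131, 6, -2, 0, 1],
  [131, 8, -2, 0, 1],
])

```text
time: 11.4
tool_pos: [0.546, 0.0758, 0.1964]
tool_rot: [0.705, -0.068, 0.703, 0.067]
contact_force: [2.0, -4.5, -0.5]
gripper_width: 0.002
```

```bash
python3 - <<'E'
from h import *; from plant import manip
p=np.load("p2.npy");s=manip.state();print(s["contact_force"],where(p,s))
fit(p,manip.grab_frame("scene"),355)
E
```

```text
[ 1.99181811 -4.49993526 -0.50705356] [ 6.6 48.8  9.9]
pts 768 centre mm [-2.5 -0.4] theta 354.59 rms 3.73 n med 4.1
theta, centre fixed [354.6]
```

Emit:
play_rows([
  [0, 2, 0, 0, 1],
  [0, 3, 0, 0, 1],
  [0, 4, 0, 0, 1],
  [0, 4, 0, 0, 1],
])

```text
time: 11.95
tool_pos: [0.5447, 0.0806, 0.1955]
tool_rot: [0.704, -0.067, 0.704, 0.068]
contact_force: [0.7, -2.5, 1.0]
gripper_width: -0.002
```

```bash
python3 - <<'E'
from h import *; from plant import manip
p=np.load("p2.npy");s=manip.state();print(s["contact_force"],where(p,s))
fit(p,manip.grab_frame("scene"),355)
E
```

```text
[ 0.68621567 -2.51715089  1.01713505] [11.6 49.4 11.2]
pts 875 centre mm [-1.6 -0.3] theta 359.57 rms 3.87 n med 4.2
theta, centre fixed [359.66]
```

Close to 360°. Back off, lift clear and measure.

Emit:
play_rows([
  [0, -4, 2, 0, 1],
  [-30, -4, 2, 0, 1],
  [-70, -4, 2, 0, 1],
  [-110, -4, 2, 0, 1],
  [-140, -4, 2, 0, 1],
  [-160, -4, 2, 0, 1],
  [-160, -4, 2, 0, 1],
])

```text
time: 12.88
tool_pos: [0.5479, 0.0771, 0.3567]
tool_rot: [0.705, -0.067, 0.703, 0.068]
contact_force: [-0.2, -0.3, 0.2]
gripper_width: 0.0
```

```bash
python3 - <<'E'
from h import *; from plant import manip
p=np.load("p2.npy");s=manip.state();print(s["contact_force"],s["tool_pos"])
F={n:manip.grab_frame(n) for n in("wrist","scene","top")}
for n in F: print(n);fit(p,F[n],359)
# yaw check: refit pose from wrist+scene+top brackets of the model is drawn in the overlay
overlay(p,F["wrist"],360,"pics/w8o.png",None,1)
E
```

```text
[-0.21379843 -0.27705042  0.18499782] [0.54787257 0.07712344 0.35667962]
wrist
pts 2969 centre mm [2.1 7.4] theta 359.64 rms 3.26 n med 2.9
theta, centre fixed [360.7]
scene
pts 918 centre mm [-1.5 -0.4] theta 359.6 rms 3.71 n med 4.0
theta, centre fixed [359.6]
top
pts 165 centre mm [0.4 6.2] theta 359.07 rms 3.97 n med 4.4
theta, centre fixed [360.26]
```

View pics/w8o.png

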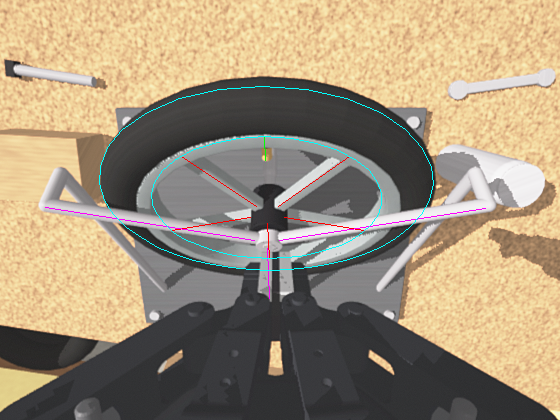

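The valve (266,156) lies on the model's 0° line, above the nut at (265,240) and midway between the two bends. All four loose items appear in place. I'll raise the hand a bit more and hand in.

Emit:
play_rows([
  [-30, 0, 0, 0, 1],
  [-60, 0, 0, 0, 1],
  [-80, 0, 0, 0, 1],
  [-80, 0, 0, 0, 1],
  [-80, 0, 0, 0, 1],
])

```text
time: 13.65
tool_pos: [0.5471, 0.077, 0.4335]
tool_rot: [0.703, -0.067, 0.705, 0.068]
contact_force: [1.3, 0.7, -0.5]
gripper_width: 0.001
```

```bash
python3 - <<'E'
from h import *; from plant import manip
p=np.load("p2.npy");fit(p,manip.grab_frame("scene"),359)
T=manip.grab_frame("top");T0=np.load("pics/top0.npz")
for n,(a,b,c,d) in dict(can=(195,225,145,180),carton=(160,200,350,402),gauge=(216,234,350,402),wr=(245,270,132,188)).items():
    print(n,np.abs(T["img"][a:b,c:d].astype(int)-T0["img"][a:b,c:d]).mean().round(2))
print(manip.state()["tool_pos"],manip.job_done())
E
```

```text
pts 918 centre mm [-1.6 -0.4] theta 359.63 rms 3.71 n med 4.1
theta, centre fixed [359.64]
can 6.68
carton 5.5
gauge 5.57
wr 5.91
the job is handed in; nothing more can be done
[0.5470071  0.07695373 0.4333039 ] None
```

The valve stem is at the top of the wheel to within about 1°, and the job is handed in at 13.7 s. I turned the wheel about 140° clockwise with the shut fingertips. It took one long push on one spoke, then a push and a small correcting push on the next.

- **Wheel angle:** The three cameras' depth fits gave 359.1° to 360.7°. The last scene fit gave 359.6°, unchanged from the one before it, so the wheel is at rest.
- **Disagreement:** The fitted wheel centre differed between cameras by up to about 8 mm. With the centre held fixed, the wrist and top fits read about 1° higher; the scene fit did not change.
- **Forces:** The push readings I took were all about 5 N or less. I saw no sign of the hand touching the tyre, valve stem or brackets.
- **Loose items:** The spray can, carton, gauge and wrench looked in place in the last wrist picture. The before-and-after comparison of the top view showed a small, even difference for all four (5.5 to 6.7 grey levels). I took that as image noise, but did not measure their positions again.
- **Hand:** The fingertips ended 0.43 m above the table, well clear of the wheel.

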